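# Feed the drill-bit stand past the sprung gate of its storage chute

### The job

Press the long treadle beside the chute fully down with one fingertip so the sprung gate sinks into the floor, and while keeping it down push the drill-bit stand along the chute with the other finger, across the gate and all the way against the end stop. Do not let the gate up until the whole stand is past it; then let go so that the gate springs up behind the stand. Only push the stand, never lift or tip it, and leave the oil bottle, the steel cup and the wooden handle alone.

Things in the scene. Friction and masses are not known exactly. Their poses are not given: they have to be found in the camera images.
- chute: Open-topped wooden chute fixed to the bench on a 10 mm plywood base. Origin: at bench height straight below the middle of the gate; x along the chute in the travel direction (roughly away from the robot), y left across it, z up. Floor 62 mm above the bench, x -190 (open entry) to +105 mm, with a 14 mm slot at x = 0 for the gate. Side walls: see right_wall.
- right_wall (a point): Middle of the top of the right side wall at chute x = 0, y = -36 mm. Both side walls are 8 mm thick, inner faces at y = +-32 mm, and rise only 16 mm over the floor (tops 78 mm above the bench), so one finger can stand in the chute and the other over the treadle with this wall between them.
- treadle (a point): Long flat aluminium pedal right of the chute: 200 mm along it (chute x -168 to +32), 72 mm across (chute y -128 to -56), 5 mm thick. This point: middle of its top face, 84 mm above the bench (22 mm over the chute floor) when up. Pressing it anywhere along its length works alike: 42 mm from its hinge it sinks 12 mm to a rigid stop and takes about 4 N at first, 8 N at the bottom.
- treadle_hinge (a point): Point at chute x = 0 on the level hinge line of the treadle, which runs along the chute at chute y = -135 mm, 81.5 mm above the bench. The treadle's edge near the chute goes down when pressed. Steel hinge posts 12 mm by 22 mm stand on this line at chute x = -178 and +42 mm and reach 88 mm above the bench.
- gate (a joint): Turn of the treadle and gate lever (one rigid part) in rad: 0 = treadle up, gate closed (sprung there); 0.28 = treadle down on its stop, gate sunk clear below the floor. The gate is level with the floor at 0.165; under a value of 0.18 it counts as not open.
- gate_top (a point): Middle of the top edge of the gate, an upright aluminium plate 40 mm wide across the chute and 6 mm thick, standing 19 mm above the chute floor when closed, at chute x = 0. It moves up and down with the treadle and cannot be pushed along the chute.
- stop_face (a point): Foot of the end stop's face, on the chute floor, middle of the chute, at chute x = +87 mm. The stop is a fixed wooden block 30 mm high.
- rack: Wooden drill-bit stand, 75 mm long (x), 56 mm wide (y), block 30 mm high, nine steel bits rising to 48 mm at most, all in its front half. Loose, 0.2 to 0.45 kg. Origin: centre of its underside; x points down the chute. Starts on the chute floor, nose 20 to 50 mm short of the gate. Home: nose on the end stop, origin at chute x = +49.5 mm, rear face 12 mm past the gate's middle.
- oil: Small amber oil bottle, 40 mm across, 90 mm tall, standing left of the chute; leave alone. Origin: centre of its underside.
- cup: Small steel cup, 64 mm across, 60 mm tall, standing right of the treadle; leave alone. Origin: centre of its underside.
- knobhandle: Turned wooden graver handle, 36 mm across, 62 mm tall, standing left of the chute; leave alone. Origin: centre of its underside.

How it is judged:
On the way, in this order (a step that is already met when the one before it is completed fails the run):
1. a finger presses the treadle down and the gate is open while the stand is still before it (value of joint gate above 0.18 rad and contact force between the fingers and gate above 0.5 N and x of rack in the frame of chute below -0.038 m), for 0.2 s.
2. with a finger still holding the treadle down, a finger pushes the stand halfway across the gate (value of joint gate above 0.18 rad and contact force between the fingers and gate above 0.5 N and x of rack in the frame of chute between -0.01 and 0.03 m and contact force between the fingers and rack above 0.1 N).
At the end, for the whole second after the job is handed in: The stand rests flat on the chute floor against the end stop (nose within 5 mm of it), past the gate, and the gate has sprung up behind it (joint under 0.03 rad) (x of rack in the frame of chute between 0.0445 and 0.053 m and z of rack in the frame of chute between 0.058 and 0.066 m and angle between rack's own z axis and vertical below 0.08 rad and value of joint gate below 0.03 rad and linear speed of rack below 0.01 m/s); the robot touches nothing.
It fails at once if the gate is let up (joint under 0.178 rad) while the stand is across it (x of rack in the frame of chute between -0.03 and 0.034 m and value of joint gate below 0.178 rad).
It fails at once if the stand is lifted more than 10 mm off the chute floor or tipped more than 0.25 rad (z of rack in the frame of chute above 0.072 m or angle between rack's own z axis and vertical above 0.25 rad).
It fails at once if the bottle, cup or wooden handle is moved more than 20 mm or tipped (distance of any of oil, cup, knobhandle from where it was at the start of the episode above 0.02 m or angle between any of oil, cup, knobhandle's own z axis and vertical above 0.4 rad).
It also fails if it takes over 48 s, if anything falls off the work surface, if the arm or the gripper's body presses on something with over 40 N, if the wrist force passes 120 N, or if a joint passes its speed limit or range.

### The arm

A 6-joint arm with a two-finger parallel gripper is mounted at the origin on the work surface. World frame = base frame: x ahead of the robot, y to its left, z up, the work surface at z = 0. Lengths are in m, angles in rad, forces in N, time in s.
With the tool pointing down it reaches from about 0.35 to 0.975 m from the base axis. Payload 4.9 kg.
Tool frame: the origin (TCP) lies midway between the tips of the shut fingers; the grasp point (between the pads) lies 19 mm behind it; z points along the fingers, y is the line along which they close (so a half turn about z gives the same grasp; the last joint's range is limited). The gripper opens to 85 mm and grips with 20 to 120 N. Pads are 22 mm wide; open, the fingers measure 114 mm over their backs; the gripper's body (76 mm by 85 mm) begins 54 mm behind the grasp point. The pads swing forward as they close: fully open they stand 13 mm farther back than shut.
Start: joints at [-0.119, 0.053, 1.613, -0, 1.476, -0.119], TCP at [0.625, 0, 0.231] pointing down, gripper open.
Joint ranges: [-3.01, 3.01], [-1.01, 2.22], [0.06, 2.58], [-1.02, 4.17], [0.09, 2.62], [-3.14, 3.14]. Speed limits (rad/s): [2.57, 2.57, 3.14, 3.14, 3.14, 3.14].

### API

Orientations are given as a unit quaternion [w, x, y, z].
In Python, from plant import manip gives the robot as it stands.
- The arm moves only by the shell command python3 shift.py 'ROWS'. ROWS is a JSON object whose key "rows" holds a list of rows, 1 to 5 of them, each of 7 numbers: the opening from 0.0 (shut) to 1.0 (fully open), then dx, dy, dz in units of 20 mm, then a rotation vector rx, ry, rz in rad; each row shifts and turns the commanded pose from where the row before left it, along the tool's axes as they then stand; what a row does not reach is not made up. A row lasts 1/8 s, in which the tool goes at most 0.0625 m and 0.188 rad, less where a joint would pass 70% of its speed; a pose out of reach is approached as far as the arm can. The fingers move at their own pace and stop on an object; the grip force is fixed at half the most. Time passes only in rows, so rows that do not move let the fingers close. It prints the time, the measured TCP pose, the force, the opening and the grip force at its end. Input that does not fit is refused with a message, and nothing moves.
- manip.state(): the state, without advancing time (a new reading comes with each control period).
- manip.grab_frame(name): name is "scene" or "side" or "wrist"; returns the picture (480x640x3 uint8, red, green, blue); there is no depth.
- manip.camera_params(name): a dict with "intrinsics" (3x3 intrinsics, pixels), "xyz" and "orientation" of the camera in the world. Camera axes: x right, y down, z forward; pixel columns grow to the right and rows downward; lengths in m; the calibration is good to about 2 mm. The wrist camera is an equidistant fisheye: a pixel r from the principal point sees the ray r / f radians off the axis. A picture is of the moment at which its call begins: read the wrist's pose just before it. camera_params takes no time and is no camera call; for the wrist camera it gives the pose at the moment of the call.
- manip.job_done(): hands the job in; it is judged then, once.
The state is a dict: "time": time; "joint_pos": joint angles; "joint_vel": joint speeds; "joint_efforts": joint torques, N m; "tool_pos": TCP position; "tool_rot": TCP orientation; "contact_force": force on the tool from outside, world axes, zero at the start; "ft_torque": the same for the moment, N m; "gripper_width": opening from 0.0 (shut) to 1.0 (fully open); "grasp_force": force on a finger pad.
Only numpy, scipy, OpenCV 4.12 (cv2) and the standard library are available. Lean on these libraries where they do the work, as an engineer would, in place of code of your own. Each camera call takes 0.05 s, during which the arm holds its last target. There are 200 camera calls.

## Working session

There is one attempt and no reset: what is moved stays moved. The work goes in short steps, Python scripts to look and compute and a shell command to move; the robot and the scene stay as the last step left them, time stands still between calls to the robot, and variables do not carry over. Pictures are saved under pics/ and viewed, at most 10 in all, crops included, and the job is handed in when it is done.

```bash
ls; mkdir -p pics
python3 - <<'E'
from plant import manip
import cv2
for n in ("scene","side","wrist"):
    c=manip.camera_params(n); print(n,c)
    cv2.imwrite(f"pics/{n}0.png",manip.grab_frame(n)[:,:,::-1])
print(manip.state())
E
```

```text
pics
plant.py
shift.py
scene {'intrinsics': array([[505.87421174,   0.        , 318.37880847],
       [  0.        , 505.87421174, 240.46378998],
       [  0.        ,   0.        ,   1.        ]]), 'xyz': array([1.03864804, 0.31218742, 0.79839402]), 'orientation': array([-0.14042541,  0.4182648 ,  0.85264103, -0.27989023])}
side {'intrinsics': array([[544.79527946,   0.        , 318.48065578],
       [  0.        , 544.79527946, 239.35952811],
       [  0.        ,   0.        ,   1.        ]]), 'xyz': array([ 0.55597281, -0.75973074,  0.51971611]), 'orientation': array([-0.50550466,  0.86128744, -0.04393767,  0.02680419])}
wrist {'intrinsics': array([[371.64829954,   0.        , 318.36657779],
       [  0.        , 371.64829954, 243.1697773 ],
       [  0.        ,   0.        ,   1.        ]]), 'xyz': array([0.62437735, 0.07459742, 0.37237064]), 'orientation': array([ 1.48672238e-01,  9.88886397e-01,  3.18923458e-04, -3.96448326e-04])}
{'time': 0.15, 'joint_pos': array([-1.19023277e-01,  5.32382481e-02,  1.61398628e+00, -1.23941345e-05,
        1.47602126e+00, -1.19017798e-01]), 'joint_vel': array([-0.00174481, -0.00030959, -0.00466736, -0.0011651 , -0.00079244,
       -0.00027815]), 'joint_efforts': array([ 5.10442842e-04, -3.94241810e+01, -3.70721948e+01, -1.15854355e-04,
        4.61802789e-03,  5.00508997e-05]), 'tool_pos': array([6.24504046e-01, 4.17051318e-05, 2.30320375e-01]), 'tool_rot': array([-6.45922204e-04,  7.07108058e-01,  7.07105021e-01, -5.15784724e-04]), 'contact_force': array([ 0.48639527,  0.60804679, -0.35631079]), 'ft_torque': array([ 0.018595  ,  0.02592795, -0.02968826]), 'grasp_force': 0.0, 'gripper_width': 0.9996270843850448}
```
View pics/scene0.png

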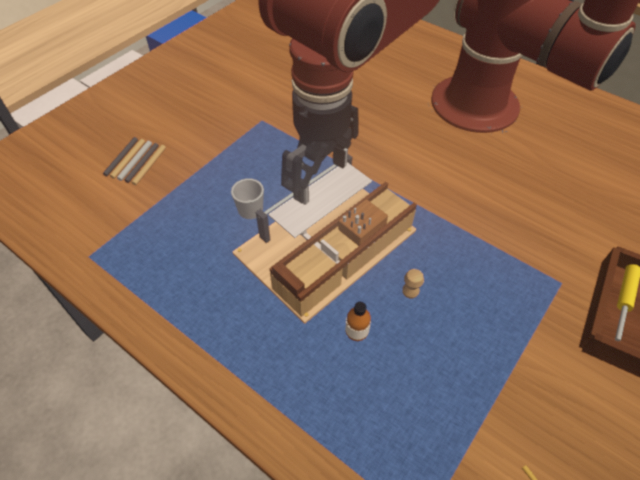

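View pics/wrist0.png

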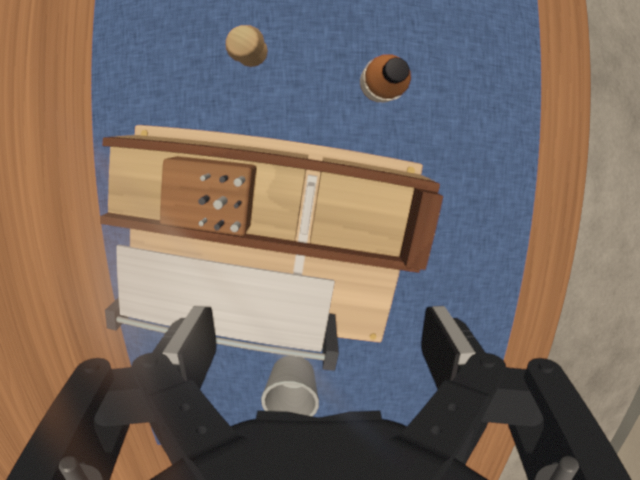

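View pics/side0.png

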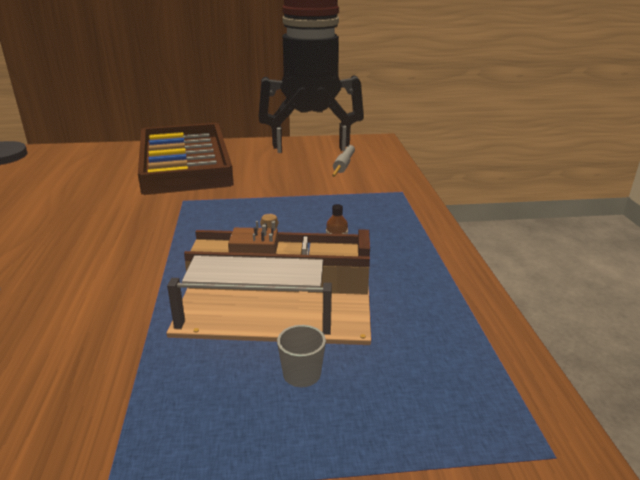

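The pictures show the chute running along image right and slightly down in the wrist view. Right wall is about (103,218)-(425,268), left wall (104,141)-(438,187), rack top corners (165,158), (254,166), (247,234), (161,226), gate (312,175)-(303,240), and treadle (118,247)-(333,282). I'll zoom in for exact corners.

Run:
```python
import cv2,numpy as np
w=cv2.imread("pics/wrist0.png")[130:280,95:445]; s=cv2.imread("pics/side0.png")[220:320,170:380]
w=cv2.resize(w,None,fx=2,fy=2,interpolation=cv2.INTER_CUBIC); s=cv2.resize(s,None,fx=3,fy=3,interpolation=cv2.INTER_CUBIC)
o=np.zeros((600,700,3),np.uint8); o[:300]=w; o[300:,:630]=s
cv2.imwrite("pics/zoom.png",o)
```

View pics/zoom.png

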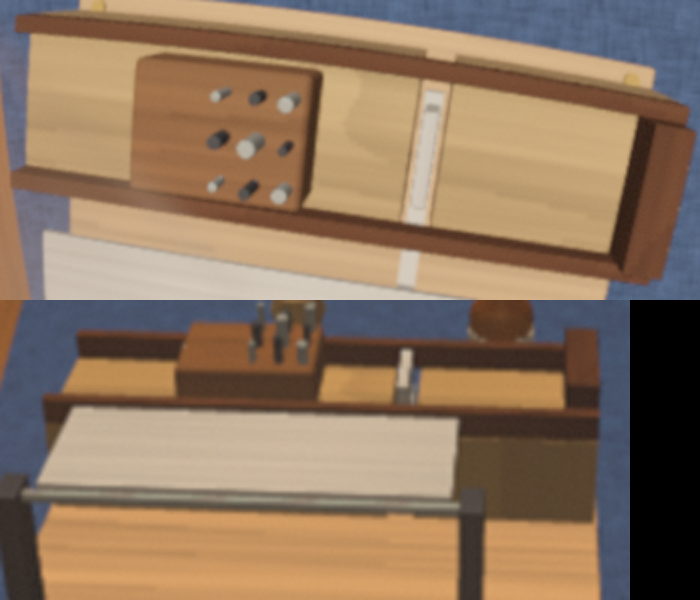

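The zoom shows the treadle's chute-side edge, the rack's top corners, the gate and the walls clearly in both views. Next I triangulate.

```bash
cat > h.py <<'E'
import numpy as np
from scipy.spatial.transform import Rotation as R
from plant import manip
C={n:manip.camera_params(n) for n in("scene","side","wrist")}
def ray(n,p,c=None):
    c=c or C[n];K=c["intrinsics"];d=np.array([(p[0]-K[0,2])/K[0,0],(p[1]-K[1,2])/K[1,1],1.])
    if n=="wrist":
        r=np.hypot(d[0],d[1]);d=np.r_[d[:2]/r*np.sin(r),np.cos(r)] if r>1e-9 else d
    q=c["orientation"];return c["xyz"],R.from_quat(np.r_[q[1:],q[0]]).apply(d/np.linalg.norm(d))
def plane(n,p,z,c=None):
    o,d=ray(n,p,c);return o+d*(z-o[2])/d[2]
def tri(a,b):
    A=np.zeros((3,3));B=np.zeros(3);P=[]
    for o,d in(a,b):
        M=np.eye(3)-np.outer(d,d);A+=M;B+=M@o
    x=np.linalg.solve(A,B);return x,[np.linalg.norm(np.cross(x-o,d)) for o,d in(a,b)]
E
cat > m.py <<'E'
from h import *
np.set_printoptions(precision=4,suppress=True)
W=lambda u,v:(95+u/2,130+v/2)
S=lambda u,v:(170+u/3,220+(v-300)/3)
for k,w,s in [("tr_rear",W(43,231),S(72,407)),("tr_front",(333,282),S(458,420)),
 ("rk_rl",W(137,65),S(192,323)),("rk_rr",W(132,183),S(178,372)),("rk_fr",W(297,210),S(318,378)),("rk_fl",W(310,80),S(323,328)),
 ("wall_rr_out",W(15,187),S(43,400)),("gate_left",W(435,88),S(406,350))]:
    print(k,*tri(ray("wrist",w),ray("side",s)))
P=lambda w,z:plane("wrist",w,z)
for k,w,z in[("tr_rear",W(43,231),.084),("tr_front",(333,282),.084),("tr_hf",(327,352),.084),
 ("rk_rl",W(137,65),.092),("rk_rr",W(132,183),.092),("rk_fr",W(297,210),.092),("rk_fl",W(310,80),.092),
 ("gateL",W(435,90),.081),("gateR",W(418,210),.081),("rwall_rear_out",W(15,187),.078),("rwall_front_out",W(620,279),.078),("lwall_rear_out",W(20,15),.078),("lwall_f_out",W(655,100),.078)]:
    print(k,P(w,z))
E
python3 m.py
```

```text
tr_rear [ 0.44   -0.0166  0.0837] [np.float64(0.0011896116347637998), np.float64(0.0011896116347637883)]
tr_front [ 0.6367 -0.0485  0.0838] [np.float64(2.7149083785376048e-05), np.float64(2.714908378534137e-05)]
rk_rl [0.4998 0.0555 0.0919] [np.float64(0.0009986169504224596), np.float64(0.0009986169504226342)]
rk_rr [0.4929 0.0062 0.0892] [np.float64(5.3945182342439405e-05), np.float64(5.394518234236098e-05)]
rk_fr [ 0.5654 -0.006   0.0886] [np.float64(0.001364774830626486), np.float64(0.001364774830626373)]
rk_fl [0.5716 0.0464 0.0901] [np.float64(0.00018930381301724355), np.float64(0.0001893038130171937)]
wall_rr_out [0.4228 0.0026 0.0772] [np.float64(0.0017203431681012996), np.float64(0.0017203431681012563)]
gate_left [0.6184 0.0413 0.0764] [np.float64(0.0011529988141195646), np.float64(0.0011529988141194861)]
tr_rear [ 0.4416 -0.0165  0.084 ]
tr_front [ 0.6366 -0.0484  0.084 ]
tr_hf [ 0.6323 -0.1192  0.084 ]
rk_rl [0.5009 0.0554 0.092 ]
rk_rr [0.4943 0.0069 0.092 ]
rk_fr [ 0.5647 -0.005   0.092 ]
rk_fl [0.5722 0.0466 0.092 ]
gateL [0.6196 0.0409 0.081 ]
gateR [ 0.6126 -0.0081  0.081 ]
rwall_rear_out [0.4254 0.0028 0.078 ]
rwall_front_out [ 0.6992 -0.0398  0.078 ]
lwall_rear_out [0.4373 0.0807 0.078 ]
lwall_f_out [0.7092 0.0379 0.078 ]
```

Careful with the scale: shifts go in units of 20 mm. That gives: -0.04 m is -2, 0.02 m is 1.

```bash
python3 shift.py '{"rows":[[1, -0.1, -2, 1, 0, 0, 0], [1, -0.1, -2, 1, 0, 0, 0], [1, -0.1, -2, 1, 0, 0, 0], [1, 0, -1.9, 1, 0, 0, 0], [1, 0, 0, 0, 0, 0, 0]]}'
python3 shift.py '{"rows":[[1, 0, 0, 0, 0, 0, 0.173], [1, 0, 0, 0, 0, 0, 0.173], [1, 0, 0, 0, 0, 0, 0.173], [1, 0, 0, 0, 0, 0, 0.173], [1, 0, 0, 0, 0, 0, 0.173]]}'
python3 shift.py '{"rows":[[1, 0, 0, 0, 0, 0, 0.173], [1, 0, 0, 0, 0, 0, 0.173], [1, 0, 0, 0, 0, 0, 0.173], [1, 0, 0, 0, 0, 0, 0.173], [1, 0, 0, 0, 0, 0, 0.173]]}'
python3 shift.py '{"rows":[[1, 0, 0, 0, 0, 0, 0]]}'
cat > st.py <<'E'
from h import *
import sys,cv2
np.set_printoptions(precision=4,suppress=True)
s=manip.state();t=s["tool_pos"];q=s["tool_rot"];r=R.from_quat(np.r_[q[1:],q[0]]).as_matrix()
u=np.array([.9877,-.1564]);n=np.array([.1564,.9877])
print("chute x,y",t[:2]@u-.6055,t[:2]@n-.1088,"z",t[2],"yaw+.157",np.arctan2(r[1,0],r[0,0])+.157,"F",s["contact_force"],"t",s["time"])
for n in sys.argv[2:]: cv2.imwrite(f"pics/{n}{sys.argv[1]}.png",manip.grab_frame(n)[:,:,::-1])
E
python3 st.py 1 wrist side
```

```text
time: 0.78
tool_pos: [0.4629, -0.0054, 0.1476]
tool_rot: [-0.003, 0.707, 0.707, -0.002]
contact_force: [-0.0, 0.5, -0.2]
gripper_width: 0.997
grasp_force: 0.0
time: 1.4
tool_pos: [0.4686, -0.0062, 0.1526]
tool_rot: [0.001, 0.939, 0.343, 0.001]
contact_force: [0.8, -0.0, 1.0]
gripper_width: 0.999
grasp_force: 0.0
time: 2.02
tool_pos: [0.4686, -0.0062, 0.1526]
tool_rot: [0.0, 0.997, -0.082, 0.001]
contact_force: [0.4, 0.6, -0.8]
gripper_width: 1.0
grasp_force: 0.0
time: 2.15
tool_pos: [0.4683, -0.0061, 0.1523]
tool_rot: [0.0, 0.997, -0.078, 0.001]
contact_force: [0.6, -0.4, -0.2]
gripper_width: 0.998
grasp_force: 0.0
chute x,y -0.1420095686795793 -0.04162384918808007 z 0.15234165047150033 yaw+.157 -0.00012569682483024036 F [ 0.5919 -0.3995 -0.1641] t 2.15
```

View pics/wrist1.png

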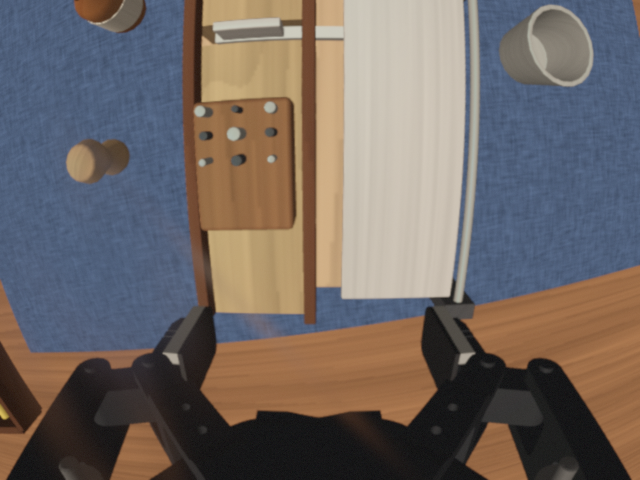

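View pics/side1.png

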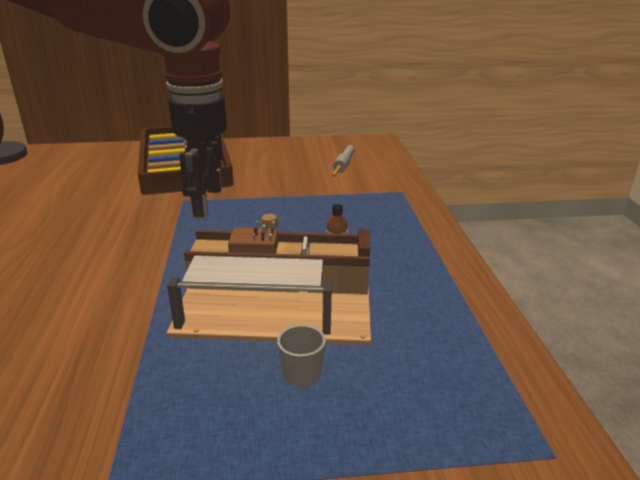

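The wrist view now looks along the chute. The rack's rear edge is at (202,229)-(294,227), the treadle's rear edge at (343,298)-(450,297), and the gate at about (215,30)-(280,27). As a second-view check I cast these again.

Run:
```python
from h import *
u=np.array([.9877,-.1564]);n=np.array([.1564,.9877])
for k,p,z in[("rk_rl",(202,229),.092),("rk_rr",(294,227),.092),("tr_rl",(343,298),.084),("tr_rr",(450,297),.084),("rwall_rear_out",(316,322),.078),("rwall_rear_in",(304,322),.078),("gateL",(215,22),.081),("gateR",(280,19),.081)]:
    q=plane("wrist",p,z)[:2];print(k,q@u-.6055,q@n-.1088)
```

```text
rk_rl -0.12098197827559753 0.025451603819780136
rk_rr -0.12000900037312623 -0.028568695496043572
tr_rl -0.1678226986361498 -0.05773216871652276
tr_rr -0.16859159811914637 -0.12823059578991144
rwall_rear_out -0.18838177089988367 -0.04077139426949372
rwall_rear_in -0.18842521000207207 -0.03282534634596074
gateL 0.0012885895778369516 0.01784271751077117
gateR 0.0002275696903504265 -0.020359727274568307
```

In the tool's units: 0.025 m is 1.25, 0.022 m is 1.1.

```bash
python3 shift.py '{"rows":[[1, 0, 0, 1.25, 0, 0, 0], [1, 0, 0, 1.25, 0, 0, 0], [1, 0, 0, 1.1, 0, 0, 0], [1, 0, 0, 0, 0, 0, 0], [1, 0, 0, 0, 0, 0, 0]]}'
for i in 1; do python3 shift.py '{"rows":[[1, 0, 0, 0.2, 0, 0, 0], [1, 0, 0, 0, 0, 0, 0]]}';done;  python3 shift.py '{"rows":[[1, 0, 0, 0.2, 0, 0, 0], [1, 0, 0, 0, 0, 0, 0]]}'; python3 st.py 2
```

```text
time: 2.88
tool_pos: [0.4678, -0.0061, 0.0803]
tool_rot: [0.0, 0.997, -0.079, 0.001]
contact_force: [0.5, 0.1, 0.6]
gripper_width: 1.001
grasp_force: 0.0
time: 3.12
tool_pos: [0.4673, -0.0061, 0.0758]
tool_rot: [0.0, 0.997, -0.079, 0.0]
contact_force: [0.7, 0.1, 1.1]
gripper_width: 1.002
grasp_force: 0.0
time: 3.38
tool_pos: [0.4667, -0.006, 0.071]
tool_rot: [-0.0, 0.997, -0.079, -0.0]
contact_force: [0.1, -0.0, -0.2]
gripper_width: 1.002
grasp_force: 0.0
chute x,y -0.1436042357320278 -0.04168779223545911 z 0.07097101623760778 yaw+.157 -0.0020913862835798547 F [ 0.1002 -0.0275 -0.1851] t 3.375
```

Contact is expected at about z = 0.071, so I press in small steps from here.

In the tool's units: 0.003 m is 0.15.

```bash
python3 shift.py '{"rows":[[1, 0, 0, 0.15, 0, 0, 0], [1, 0, 0, 0, 0, 0, 0]]}'|sed -n '2p;4p'; python3 shift.py '{"rows":[[1, 0, 0, 0.15, 0, 0, 0], [1, 0, 0, 0, 0, 0, 0]]}'|sed -n '2p;4p'; python3 shift.py '{"rows":[[1, 0, 0, 0.15, 0, 0, 0], [1, 0, 0, 0, 0, 0, 0]]}'|sed -n '2p;4p'
```

```text
tool_pos: [0.467, -0.006, 0.0686]
contact_force: [-2.8, 1.4, 5.4]
tool_pos: [0.4672, -0.006, 0.0658]
contact_force: [-1.9, 0.5, 5.7]
tool_pos: [0.4673, -0.0062, 0.063]
contact_force: [-3.5, 0.7, 5.6]
```

```bash
python3 shift.py '{"rows":[[1, 0, 0, 0.1, 0, 0, 0], [1, 0, 0, 0, 0, 0, 0]]}'|sed -n '2p;4p'; python3 shift.py '{"rows":[[1, 0, 0, 0.075, 0, 0, 0], [1, 0, 0, 0, 0, 0, 0]]}'|sed -n '2p;4p';  python3 shift.py '{"rows":[[1, 0, 0, 0.05, 0, 0, 0], [1, 0, 0, 0, 0, 0, 0]]}'|sed -n '2p;4p'
```

```text
tool_pos: [0.4673, -0.0064, 0.0612]
contact_force: [-3.9, 0.6, 7.8]
tool_pos: [0.4673, -0.0066, 0.0598]
contact_force: [-4.0, -0.4, 8.3]
tool_pos: [0.4673, -0.0068, 0.0589]
contact_force: [-5.1, -1.0, 8.4]
```

In the tool's units: 0.001 m is 0.05.

```bash
python3 shift.py '{"rows":[[1, 0, 0, 0.05, 0, 0, 0], [1, 0, 0, 0, 0, 0, 0]]}'|sed -n '2p;4p'; python3 shift.py '{"rows":[[1, 0, 0, 0.05, 0, 0, 0], [1, 0, 0, 0, 0, 0, 0]]}'|sed -n '2p;4p';python3 st.py 3 side wrist
```

```text
tool_pos: [0.4674, -0.0069, 0.058]
contact_force: [-4.4, -2.0, 8.4]
tool_pos: [0.4676, -0.0069, 0.0577]
contact_force: [-6.3, -0.1, 11.9]
chute x,y -0.14259136762507585 -0.04245992821531552 z 0.05770176349502572 yaw+.157 -0.0022479805251429397 F [-6.2762 -0.1105 11.8846] t 5.375
```

View pics/wrist3.png

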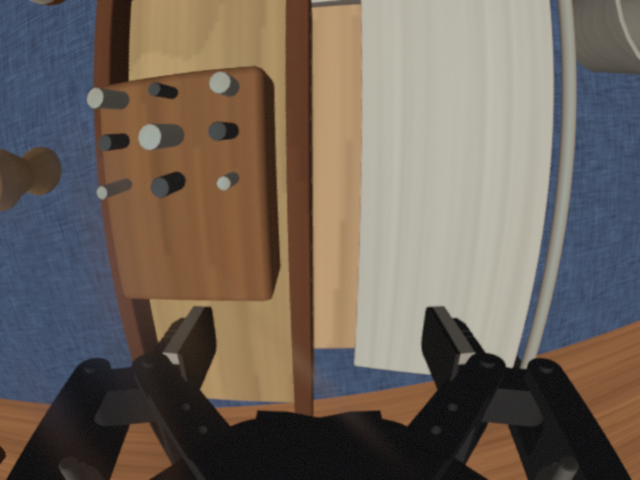

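The wrist view shows both fingertips in place: the left one, around (190,350), is in the chute behind the rack, and the right one, around (445,345), is on the treadle. The treadle is on its stop, as the force jumped. Now I push.

```bash
python3 shift.py '{"rows":[[1, 0.4, 0, 0, 0, 0, 0], [1, 0.4, 0, 0, 0, 0, 0], [1, 0.4, 0, 0, 0, 0, 0], [1, 0.4, 0, 0, 0, 0, 0], [1, 0, 0, 0, 0, 0, 0]]}'|sed -n '2p;4p'; python3 st.py 4
```

```text
tool_pos: [0.4988, -0.0103, 0.0574]
contact_force: [-6.4, 5.6, 13.3]
chute x,y -0.11120750217336983 -0.040951494452389964 z 0.05738593578288762 yaw+.157 -0.00263055558445216 F [-6.4091  5.5713 13.3031] t 6.1
```

In the tool's units: 0.008 m is 0.4.

```bash
python3 shift.py '{"rows":[[1, 0.4, 0, 0, 0, 0, 0], [1, 0.4, 0, 0, 0, 0, 0], [1, 0.4, 0, 0, 0, 0, 0], [1, 0.4, 0, 0, 0, 0, 0], [1, 0.4, 0, 0, 0, 0, 0]]}'|sed -n '2p;4p'; python3 st.py 5;python3 shift.py '{"rows":[[1, 0.4, 0, 0, 0, 0, 0], [1, 0.4, 0, 0, 0, 0, 0], [1, 0.4, 0, 0, 0, 0, 0], [1, 0, 0, 0, 0, 0, 0]]}'|sed -n '2p;4p'; python3 st.py 5 wrist side
```

```text
tool_pos: [0.5369, -0.0162, 0.0573]
contact_force: [-11.5, 6.0, 16.8]
chute x,y -0.07271163520192248 -0.04081935902303699 z 0.05726418829384141 yaw+.157 -0.0026581475011340783 F [-11.5436   5.9745  16.8345] t 6.725
tool_pos: [0.5619, -0.0202, 0.0575]
contact_force: [-6.1, 6.6, 13.0]
chute x,y -0.04740108555900602 -0.040835993727601785 z 0.05748938667044174 yaw+.157 -0.002586968626998032 F [-6.0714  6.6026 12.9589] t 7.225
```

View pics/wrist5.png

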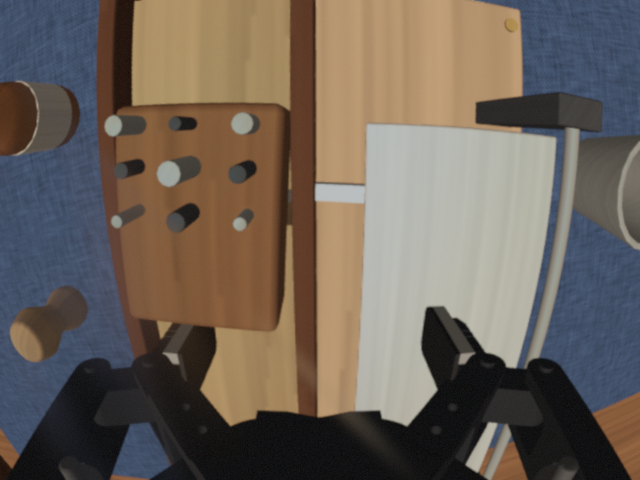

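The rack is now straddling the gate, with its rear edge at about (135,315)-(275,330). The treadle is still down and the rack is slightly yawed, but the walls are guiding it. I carry on.

```bash
python3 shift.py '{"rows":[[1, 0.4, 0, 0, 0, 0, 0], [1, 0.4, 0, 0, 0, 0, 0], [1, 0.4, 0, 0, 0, 0, 0], [1, 0.4, 0, 0, 0, 0, 0], [1, 0.4, 0, 0, 0, 0, 0]]}'|sed -n '2p;4p'; python3 st.py 6;python3 shift.py '{"rows":[[1, 0.2, 0, 0, 0, 0, 0], [1, 0.1, 0, 0, 0, 0, 0], [1, 0, 0, 0, 0, 0, 0]]}'|sed -n '2p;4p'; python3 st.py 6
```

```text
tool_pos: [0.6002, -0.0262, 0.0574]
contact_force: [-12.0, 7.0, 15.7]
chute x,y -0.008619666591857311 -0.04082005742086543 z 0.05739200913754322 yaw+.157 -0.0024052785631424878 F [-12.0026   6.9867  15.6996] t 7.95
tool_pos: [0.6061, -0.0272, 0.0575]
contact_force: [-10.5, 6.3, 14.8]
chute x,y -0.002573049233041247 -0.040858192041453856 z 0.057466463042384335 yaw+.157 -0.002574333666785583 F [-10.5332   6.2918  14.841 ] t 8.325
```

In the tool's units: 0.002 m is 0.1.

```bash
python3 shift.py '{"rows":[[1, 0.1, 0, 0, 0, 0, 0], [1, 0, 0, 0, 0, 0, 0]]}'|sed -n '2p;4p';python3 shift.py '{"rows":[[1, 0.1, 0, 0, 0, 0, 0], [1, 0, 0, 0, 0, 0, 0]]}'|sed -n '2p;4p'; python3 st.py 7 wrist
```

```text
tool_pos: [0.6079, -0.0275, 0.0575]
contact_force: [-10.8, 5.9, 15.1]
tool_pos: [0.6079, -0.0275, 0.0574]
contact_force: [-18.8, 7.9, 21.3]
chute x,y -0.0007558527492186329 -0.04085446521145783 z 0.05743795080814621 yaw+.157 -0.0016023413507717799 F [-18.7808   7.8921  21.2564] t 8.825
```

View pics/wrist7.png

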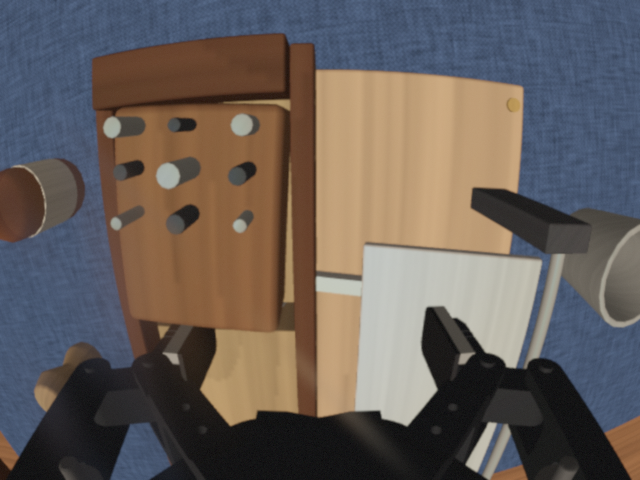

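The force jump (x −18.8 N) shows the nose on the stop. There is a sliver of gap at the right front corner near (270,102). I check position and yaw.

Run:
```python
from h import *
u=np.array([.9877,-.1564]);n=np.array([.1564,.9877])
for k,p,z in[("rk_rl",(133,317),.092),("rk_rr",(275,330),.092),("fl",(115,109),.092),("fr",(282,105),.092),("stopL",(94,109),.092),("stopR",(284,93),.092)]:
    q=plane("wrist",p,z)[:2];print(k,q@u-.6055,q@n-.1088)
```

```text
rk_rl 0.013870636165887351 0.02509412634689663
rk_rr 0.011304339579414124 -0.027219665965082476
fl 0.08580069651286426 0.021703079924932797
fr 0.08275569362868374 -0.031536616559891845
stopL 0.0868879640266299 0.029988563175972607
stopR 0.08622338066087143 -0.03212466199865281
```

Origin is about +0.0485 and yaw 0.05 rad, both within limits. I back off with the treadle still held, then lift.

```bash
python3 shift.py '{"rows":[[1, -0.4, 0, 0, 0, 0, 0], [1, -0.45, 0, 0, 0, 0, 0], [1, -0.45, 0, 0, 0, 0, 0], [1, -0.4, 0, 0, 0, 0, 0], [1, 0, 0, 0, 0, 0, 0]]}'|sed -n '2p;4p'
python3 shift.py '{"rows":[[1, 0, 0, -0.3, 0, 0, 0], [1, 0, 0, -0.3, 0, 0, 0], [1, 0, 0, -0.5, 0, 0, 0], [1, 0, 0, -1.5, 0, 0, 0], [1, 0, 0, -2, 0, 0, 0]]}'|sed -n '2p;4p'
python3 shift.py '{"rows":[[1, 0, 0, -1.5, 0, 0, 0], [1, 0, 0, 0, 0, 0, 0], [1, 0, 0, 0, 0, 0, 0]]}'|sed -n '2p;4p'; python3 st.py 8 wrist side
```

```text
tool_pos: [0.581, -0.0241, 0.0591]
contact_force: [3.1, 1.1, 7.2]
tool_pos: [0.5756, -0.0237, 0.1463]
contact_force: [0.4, 0.1, -0.9]
tool_pos: [0.5765, -0.0237, 0.176]
contact_force: [0.4, 0.4, 0.2]
chute x,y -0.03242100710167395 -0.04203796594864094 z 0.1759560627911299 yaw+.157 -0.0023147423192841077 F [0.4214 0.3794 0.1993] t 10.5
```

View pics/wrist8.png

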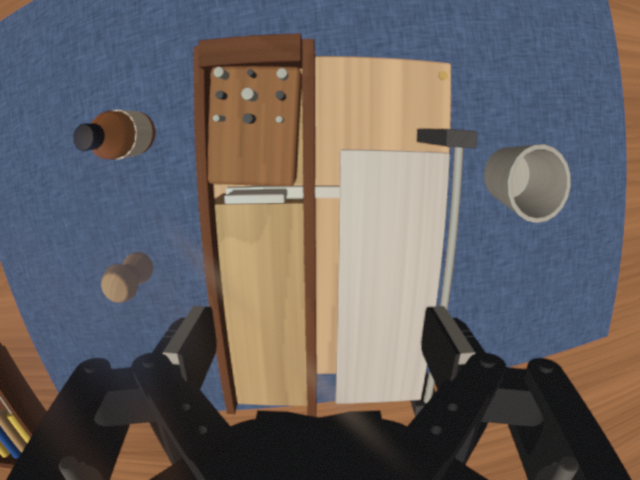

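The rack is against the end stop, its rear edge at (209,182)-(296,186). The gate is up behind it at (225,195)-(285,197), the treadle is up, and the bottle, cup and handle look untouched. I hand in.

```bash
python3 -c "
from plant import manip
print(manip.job_done())"
```

```text
the job is handed in; nothing more can be done
None
```

I handed the job in at about 10.5 s: the stand is against the end stop (origin at chute x ≈ +48.5 mm, yawed about 0.05 rad), the last picture shows the gate sprung up behind it and the bottle, cup and handle apparently untouched; no verdict came back.

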